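# Line up the culture dishes and hold the magnifier at the set mark

## Robot

A 7-joint arm with a two-finger parallel gripper is mounted at the origin on a cart in front of the work surface, level with it; the furniture and walls round the work are solid. World frame = base frame: x ahead of the robot, y to its left, z up, the work surface at z = 0. Lengths are in m, angles in rad, forces in N, time in s.
With the tool pointing down it reaches from about 0.4 to 0.85 m from the base axis. Payload 10.4 kg.
Tool frame: the origin (TCP) lies where the fingers leave the gripper's body, on its centre line; the fingertips stand robot.tip_reach ahead of it and the grasp point (between the pads) lies 54 mm ahead of it (robot.tip_reach is the distance from the TCP to the fingertips, in m); z points along the fingers, y is the direction in which the jaws open and shut (so a half turn about z gives the same grasp; the last joint's range is limited). The gripper opens to 85 mm and grips with 20 to 120 N. Pads are 22 mm wide; open, the fingers measure 114 mm over their backs; the gripper's body (76 mm by 85 mm) begins 54 mm behind the grasp point. The pads swing forward as they close: fully open they stand 13 mm farther back than shut.
Start: joints at [-1.354, 0.332, -0.065, 1.46, 0.022, 1.35, -0.088], TCP at [0.148, 0.607, 0.304] pointing down, gripper open.
Joint ranges: [-2.6, 2.6], [-0.5, 2.12], [-1.47, 1.34], [0.16, 2.42], [-1.27, 4.41], [0.06, 2.06], [-2.6, 2.6]. Speed limits (rad/s): [2.22, 2.22, 2.79, 2.79, 3.14, 3.14, 3.14].

## Interface

Orientations are given as a unit quaternion [w, x, y, z].
In Python, from workcell import robot gives the robot as it stands.
- The arm moves only by the tool step_arm, never from a script. Its argument "increments" is a list of rows, each a list of 7 numbers: the opening, from 0 (shut) to 1 (fully open), then the shift along the tool's x, y, z in cm, then the turn, a rotation vector about the tool's x, y, z in rad. In form: [[jaw, dx, dy, dz, ax, ay, az], ...]. A call has 1 to 20 rows; each row is the pose to reach, as a shift and turn from the pose commanded when the call began, along the tool's axes at that moment; what a row does not reach only later rows make up. A row lasts 1/12 s, in which the tool goes at most 41.7 mm and 7.16 degrees, less where a joint would pass 70% of its speed; a pose out of reach is approached as far as the arm can. A call with a gripper value outside its range is refused whole. The fingers move at their own pace and stop on an object; "grip_force" is the grip in N (left out, the last holds). Time passes only in rows, so rows that repeat a pose let the fingers close. It gives the time, the measured TCP pose, the force and the opening at its end, in the units of the state.
- robot.get_obs(): the state, without advancing time (a new reading comes with each control period).
- robot.camera(name): name is "scene" or "top" or "wrist"; returns (picture, depth): 420x560x3 uint8, blue, green, red; 420x560 float32, m along the optical axis (not along the pixel's ray), 0 where there is no reading.
- robot.calibration(name): a dict with "fx", "fy", "cx", "cy" (pixels), "distortion" ([k1, k2, p1, p2, k3] as OpenCV has them; the pictures are not rectified), "world_to_cam" (4x4, takes a point from world to camera coordinates); the wrist camera has in their place "T_tool_cam" (4x4, takes a point from camera to tool coordinates, whose origin is the TCP and whose axes are the flange's). Camera axes: x right, y up, looking along -z (the intrinsics and any distortion apply to the point x, -y, -z); pixel columns grow to the right and rows downward; lengths in m; the calibration is good to about 2 mm. A picture is of the moment at which its call begins: read the wrist's pose just before it. calibration takes no time and is no camera call.
- robot.job_done(): hands the job in, once; it reports no verdict.
Trained networks look in the newest picture that a camera, given by its name, has taken for a name from the list of things; names that differ only in an ending like _2 or _b are one class to them, and where a whole thing is asked for, a point or a joint stands for the part that bears it (a point fixed in the world has none). Each returns a list of dicts, best first, with "score" (0 to 1); they miss things now and then, are a little off and sometimes report something else, mostly with a low value. They report only what shows in the picture. A call takes as long as a camera call. They do not tell look-alikes from the thing itself.
- robot.regions_of(target, camera): "region" (420x560 bool, what is visible of it) and "xy" ([column, row] in pixels, amid what is visible of it).
The state is a dict: "time_s": time; "qpos": joint angles; "qvel": joint speeds; "effort": joint torques, N m; "tool_pos": TCP position; "eef_rot": TCP orientation; "wrist_force": force on the tool from outside, world axes, zero at the start; "ft_torque": the same for the moment, N m; "gripper_width": finger opening in m.
Only numpy, scipy, OpenCV 4.12 (cv2) and the standard library are available. Lean on these libraries where they do the work, as an engineer would, in place of code of your own. Each camera call takes 0.05 s, during which the arm holds its last target.

## Task

On the dish reading stand, first slide the three culture dishes along their lanes, without lifting them, until every one rests against the fence at the back, so that they stand in a straight row. Then pinch the grip of the magnifier arm so that its spring lock button goes fully in, draw the arm out until its pointer needle stands at the line of the small clip on the scale (to within about 3 mm), and finish while holding it there, still gripping with the button pressed, because the arm springs back when let go. Leave the clip, the bottle, the timer and the cup where they are.

Things in the scene. Friction and masses are not known exactly. Their poses are not given: they have to be found in the camera images.
- stand: Fixed dish reading stand, grey plate. Origin: underside centre of its 150 (x) x 240 (y) mm lane plate, top at z 8 mm; x points away from the robot to the fence, y left, z up. Three lanes along x, 68 mm wide, centred at y = +72 (dish_a), 0 (dish_b), -72 mm (dish_c), between ribs 4 mm wide with tops at z 14 mm. A wall shelf overhangs the bench from world x 0.58, 0.58 m up.
- dish_a_mid (a point): Centre, half-way up, of the round culture dish in the left lane: 62 mm across, 16 mm high, about 30 g, slides freely. Starts 20 to 45 mm short of the fence. When against the fence its centre is at stand x = +24 mm, z = 16 mm.
- dish_b_mid (a point): The same for the dish in the middle lane.
- dish_c_mid (a point): The same for the dish in the right lane.
- boom (a joint): How far the magnifier arm is drawn out (m): 0 home (always the start), 0.165 fully out, moving along the stand's -y. At home a latch holds it until the button is in by 2.5 mm. A light spring (1.5 N at home, 3.3 N far out) draws it back whenever it is not held; it locks nowhere else.
- lock_button (a joint): How far the lock button is pressed (m): 0 out, 0.005 fully in (spring 2 N at first, 7 N fully in), pressed towards the stand's +x. A black ribbed pad, 22 mm wide (y) x 28 mm high, on the robot-facing side of the arm's grip.
- grip (a point): Where to pinch the arm from above, fingers closing along the stand's x: middle of the upright grey grip block (24 mm x, 30 mm y) with the button on its -x face; moves with the arm. 31 mm over block and button, 26 mm with it pressed, faces then 13 mm either side. About 101 mm over the bench; block clear from 23 mm below to 19 mm above this point.
- fence (a point): Middle of the fence's front face at its top edge (stand x 55, y 0, z 30 mm), axes as the stand. The fence is an upright aluminium bar along y, 10 mm thick, y -120 to +195 mm, with a white scale strip on top, dark ticks every 10 mm. To its left, at x 45, z 65 mm, is the fixed tube (y 184 to 390 mm, section 26 x 22) from which the arm telescopes towards -y.
- lens (a point): Centre of the round magnifier lens on the arm, 54 mm across with its black rim, 42 mm over the bench, 29 mm to the stand's -x side of the grip; moves with the arm. Beneath the grip is the black head, 32 x 34 mm, top 78 mm over the bench.
- pointer (a point): Lower tip of the arm's pointer needle, 6 mm above the fence's top; moves with the arm, same y as the grip in the stand frame; axes as the stand.
- mark (a point): The white line on top of the small dark steel clip (14 x 10 x 3 mm, stiff on the fence's top edge), the mark to which the pointer goes: pointer and line at the same place along the stand's y. It starts 70 to 150 mm from the pointer towards -y. Axes as the stand.
- bottle_mid (a point): Bystander: centre of a brown glass bottle with black cap, 53 diameter, 115 high, to the right of the stand.
- timer_mid (a point): Bystander: centre of a white bench timer, 62 x 68 x 20, lying to the left in front of the stand's tube.
- cup_mid (a point): Bystander: centre of a clear measuring cup upside down, 64 diameter, 66 high, to the right in front of the bottle.
Things that resemble listed ones, but are neither listed nor needed, are in the scene too. What is shaped like the part that bears dish_c_mid but red is not meant.

How it is judged:
By the outcome, as a careful person would: the job done as asked, in the order asked, and still so for the second after the job is handed in, while the arm keeps its last pose, push and grip.
It also fails if it takes over 51 s, if anything falls off the work surface, if the arm or the gripper's body presses on something with over 40 N, if the wrist force passes 120 N, or if a joint passes its speed limit or range.

## Working session

There is one attempt and no reset: what is moved stays moved. The work goes in short steps, Python scripts to look and compute and a tool call to move; the robot and the scene stay as the last step left them, time stands still between calls to the robot, and variables do not carry over. Pictures are saved under pics/ and viewed, and the job is handed in when it is done.

Besides the shell and the picture viewer there is one more tool, called after "Call:" by a JSON object that holds its "op" and its "data", one argument or row to a line. step_arm: Moves the arm, as the interface text tells. Its arguments: {"type":"object","properties":{"increments":{"type":"array"},"grip_force":{"type":"number"}},"required":["increments"]}

```bash
mkdir -p pics; ls; cat > h.py <<'E'
import numpy as np, cv2
from workcell import robot
from scipy.spatial.transform import Rotation as R
def shot(cam,name):
    o=robot.get_obs(); p,d=robot.camera(cam); cv2.imwrite(f'pics/{name}.png',p); np.savez(f'pics/{name}.npz',p=p,d=d,pos=o['tool_pos'],rot=o['eef_rot']); return p,d,o
def camT(cam,o=None):
    c=robot.calibration(cam)
    if cam=='wrist':
        T=np.eye(4);w,x,y,z=o['eef_rot'];T[:3,:3]=R.from_quat([x,y,z,w]).as_matrix();T[:3,3]=o['tool_pos']
        return c,T@np.array(c['T_tool_cam'])
    return c,np.linalg.inv(np.array(c['world_to_cam']))
def ray(c,uv):
    K=np.array([[c['fx'],0,c['cx']],[0,c['fy'],c['cy']],[0,0,1.]])
    q=cv2.undistortPoints(np.array(uv,float).reshape(-1,1,2),K,np.array(c['distortion'],float)).reshape(-1,2)
    return np.c_[q[:,0],-q[:,1],-np.ones(len(q))]
def px_depth(c,T,uv,d):
    uv=np.array(uv).reshape(-1,2);r=ray(c,uv);z=np.array([d[int(v),int(u)] for u,v in np.round(uv)])
    return (r*z[:,None])@T[:3,:3].T+T[:3,3]
def px_z(c,T,uv,z):
    r=ray(c,uv)@T[:3,:3].T; s=(z-T[2,3])/r[:,2]; return T[:3,3]+r*s[:,None]
def proj(c,T,X):
    K=np.array([[c['fx'],0,c['cx']],[0,c['fy'],c['cy']],[0,0,1.]])
    Ti=np.linalg.inv(T);P=np.atleast_2d(X)@Ti[:3,:3].T+Ti[:3,3];P=P*[1,-1,-1]
    return cv2.projectPoints(P,np.zeros(3),np.zeros(3),K,np.array(c['distortion'],float))[0].reshape(-1,2)
E
python3 - <<'E'
from h import *
o=robot.get_obs();print(o, robot.tip_reach)
for cam in ['scene','top']:
    shot(cam,cam+'0');c,T=camT(cam);print(cam,T.round(3),c['fx'])
    for n in ['stand','dish_a_mid','dish_b_mid','dish_c_mid','grip','lock_button','lens','pointer','mark','boom','bottle_mid','cup_mid','timer_mid']:
        r=robot.regions_of(n,cam)
        print(n,[(round(float(k['score']),2),np.round(k['xy']).tolist(),int(k['region'].sum())) for k in r[:5]])
print(robot.get_obs()['time_s'])
E
```

```text
pics
{'time_s': 0.0, 'qpos': array([-1.35362208,  0.3328598 , -0.0647097 ,  1.46096353,  0.02158446,
        1.34990727, -0.08851465]), 'qvel': array([-6.25677027e-04, -8.32890110e-04,  1.43501607e-03, -1.58216581e-03,
        4.79466363e-04,  6.42093170e-05, -1.15012422e-03]), 'effort': array([-5.40844468e-06, -6.25468898e+01,  4.89583611e-02, -3.91598010e+01,
        1.62227161e-02,  1.01906681e-02,  2.57187236e-05]), 'tool_pos': array([0.14835153, 0.60684576, 0.30311282]), 'eef_rot': array([-6.12908251e-05,  1.19593877e-01,  9.92822635e-01, -7.18929425e-04]), 'wrist_force': array([-0.60630131, -0.03849969, -0.11753702]), 'ft_torque': array([-0.0148298 , -0.01006384,  0.01232187]), 'gripper_width': 0.08548632298312163} 0.0726
scene [[-0.635  0.306 -0.709 -0.428]
 [-0.773 -0.256  0.581  0.668]
 [-0.004  0.917  0.399  0.572]
 [ 0.     0.     0.     1.   ]] 412.95463654989226
stand [(0.65, [250.0, 236.0], 4275)]
dish_a_mid [(0.46, [288.0, 236.0], 140)]
dish_b_mid [(0.62, [254.0, 216.0], 468), (0.58, [165.0, 297.0], 583)]
dish_c_mid [(0.77, [261.0, 264.0], 169), (0.53, [323.0, 223.0], 
[... 420 characters left out ...]
    -0.006  0.008 -0.037]
 [ 0.007  0.188  0.982  1.341]
 [ 0.     0.     0.     1.   ]] 496.18835090365195
stand [(0.72, [281.0, 201.0], 6435)]
dish_a_mid [(0.76, [291.0, 210.0], 309), (0.19, [259.0, 200.0], 436)]
dish_b_mid [(0.69, [315.0, 209.0], 314), (0.28, [255.0, 196.0], 460)]
dish_c_mid [(0.87, [188.0, 246.0], 336), (0.71, [239.0, 233.0], 337), (0.57, [347.0, 212.0], 308), (0.55, [418.0, 226.0], 456)]
grip [(0.65, [255.0, 199.0], 482)]
lock_button []
lens [(0.9, [252.0, 196.0], 482)]
pointer [(0.78, [256.0, 195.0], 467)]
mark []
boom [(0.69, [255.0, 198.0], 497)]
bottle_mid [(0.93, [415.0, 182.0], 457)]
cup_mid [(0.67, [416.0, 226.0], 459)]
timer_mid [(0.82, [136.0, 235.0], 618)]
1.4
```

```bash
python3 - <<'E'
import cv2
a=cv2.imread('pics/top0.png');cv2.imwrite('pics/top0z.png',cv2.resize(a[130:280,100:450],None,fx=2.28,fy=2.28,interpolation=2))
a=cv2.imread('pics/scene0.png');cv2.imwrite('pics/scene0z.png',cv2.resize(a[150:330,120:400],None,fx=2.8,fy=2.8,interpolation=2))
E
```

```text
(no output)
```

View pics/top0z.png

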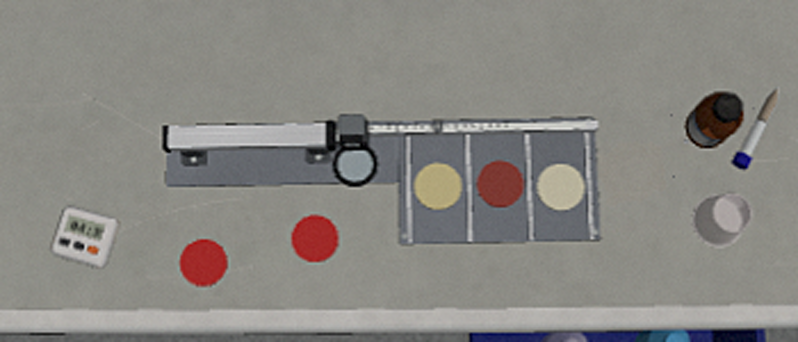

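View pics/scene0z.png

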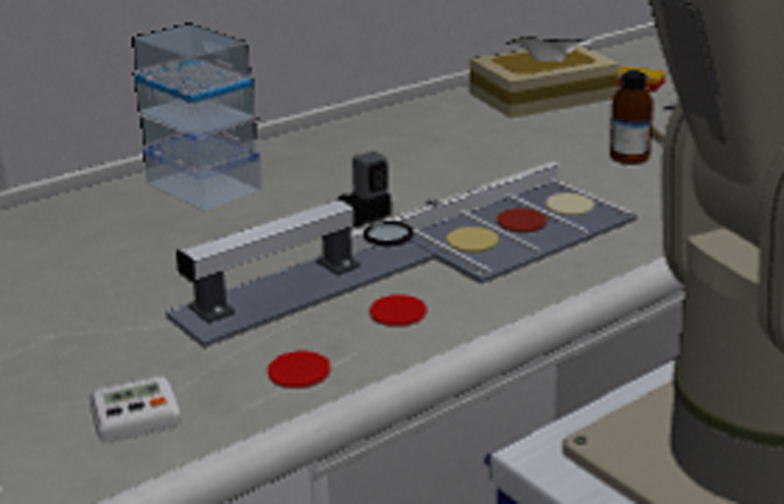

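View pics/top0.png

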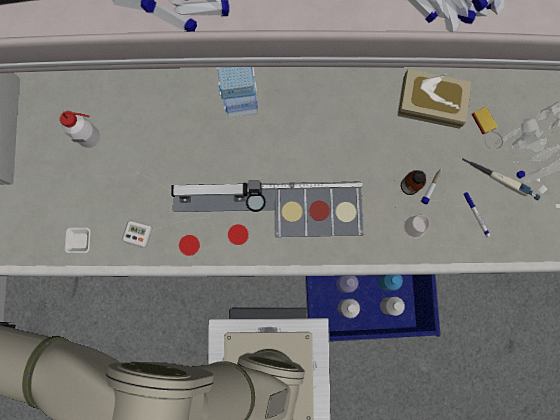

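```bash
python3 - <<'E'
from h import *
c,T=camT('top'); z=np.load('pics/top0.npz'); d=z['d']
print('dishes',px_z(c,T,[[291.5,211.5],[319,210.5],[346,212]],0.024).round(4))
print('depth',px_depth(c,T,[[291.5,211.5],[319,210.5],[346,212],[255,186],[256,202],[190,245]],d).round(4))
# plate corners zoom->px: /2.28+[100,130]
f=lambda u:np.array(u)/2.28+[100,130]
print('corners',px_z(c,T,f([[400,244],[600,240]]),0.008).round(4))
print('fence top ends',px_z(c,T,f([[368,133],[598,129]]),0.030).round(4))
print('fence right', px_z(c,T,f([[598,121]]),0.030).round(4))
print('clip',px_z(c,T,f([[437,126]]),0.033).round(4))
print('grip top',px_z(c,T,f([[351,122]]),0.12).round(4))
print('tool cam',np.round(robot.calibration('wrist')['T_tool_cam'],3),robot.calibration('wrist')['fx'])
E
```

```text
dishes [[ 0.433  -0.0659  0.024 ]
 [ 0.4352 -0.1401  0.024 ]
 [ 0.4306 -0.2131  0.024 ]]
depth [[ 0.4352 -0.0661  0.0118]
 [ 0.4378 -0.1412  0.0099]
 [ 0.4336 -0.2154  0.0074]
 [ 0.4822  0.0278  0.1182]
 [ 0.4559  0.0289  0.043 ]
 [ 0.3454  0.2084  0.0106]]
corners [[ 0.3661 -0.0221  0.008 ]
 [ 0.369  -0.2601  0.008 ]]
fence top ends [[ 0.4962  0.0151  0.03  ]
 [ 0.4995 -0.259   0.03  ]]
fence right [[ 0.5093 -0.2594  0.03  ]]
clip [[ 0.5035 -0.0669  0.033 ]]
grip top [[0.4883 0.0304 0.12  ]]
tool cam [[ 0.     0.958  0.286  0.074]
 [ 1.    -0.     0.     0.   ]
 [ 0.     0.286 -0.958 -0.07 ]
 [ 0.     0.     0.     1.   ]] 340.94681720607485
```

Call:
{"op": "step_arm", "data": {
  "increments": [
    [0.6, -37.5, -27, 0, 0, 0, -0.25],
    [0.6, -37.5, -27, 0, 0, 0, -0.25],
    [0.6, -37.5, -27, 0, 0, 0, -0.25],
    [0.6, -37.5, -27, 0, 0, 0, -0.25],
    [0.6, -37.5, -27, 0, 0, 0, -0.25],
    [0.6, -37.5, -27, 0, 0, 0, -0.25],
    [0.6, -37.5, -27, 0, 0, 0, -0.25],
    [0.6, -37.5, -27, 0, 0, 0, -0.25],
    [0.6, -37.5, -27, 0, 0, 0, -0.25],
    [0.6, -37.5, -27, 0, 0, 0, -0.25],
    [0, -44.2, -62, 0, 0, 0, -0.25],
    [0, -44.2, -62, 0, 0, 0, -0.25],
    [0, -44.2, -62, 0, 0, 0, -0.25],
    [0, -44.2, -62, 0, 0, 0, -0.25],
    [0, -44.2, -62, 0, 0, 0, -0.25],
    [0, -44.2, -62, 0, 0, 0, -0.25],
    [0, -44.2, -62, 0, 0, 0, -0.25],
    [0, -44.2, -62, 0, 0, 0, -0.25],
    [0, -44.2, -62, 0, 0, 0, -0.25],
    [0, -44.2, -62, 0, 0, 0, -0.25]
  ]
}}

```text
time_s: 3.07
tool_pos: [0.4298, -0.1058, 0.3044]
eef_rot: [0.001, -0.002, 1.0, -0.0]
wrist_force: [0.8, -0.8, 0.6]
gripper_width: -0.0002
```

```bash
python3 - <<'E'
from h import *
p,d,o=shot('wrist','w1');print(o)
cv2.imwrite('pics/w1.png',cv2.resize(p,None,fx=1.42,fy=1.42,interpolation=2))
c,T=camT('wrist',o)
for n in ['dish_a_mid','grip','mark','pointer','lock_button','lens']:
    r=robot.regions_of(n,'wrist')
    print(n,[(round(float(k['score']),2),np.round(k['xy'],1).tolist(),int(k['region'].sum())) for k in r[:5]])
E
```

```text
{'time_s': 3.0667, 'qpos': array([-0.51539184, -0.13221809,  0.61143592,  1.94049246,  0.07848904,
        1.30892058,  1.64671947]), 'qvel': array([ 0.13296422,  0.10069039,  0.21551923, -0.08140449, -0.04853495,
       -0.01040581,  0.37214621]), 'effort': array([-1.40721034e+00, -2.16535914e+01, -4.38209206e+00, -3.80818284e+01,
       -6.24999404e-02, -1.05310729e-02,  3.08800824e-01]), 'tool_pos': array([ 0.42976887, -0.10576951,  0.30439636]), 'eef_rot': array([ 7.03631093e-04, -2.12247995e-03,  9.99997495e-01, -9.52166926e-05]), 'wrist_force': array([ 0.75829919, -0.827732  ,  0.55061543]), 'ft_torque': array([-0.02513158, -0.01110784, -0.0009305 ]), 'gripper_width': -0.0002022217712429978}
dish_a_mid [(0.84, [314.1, 177.7], 2071)]
grip [(0.85, [422.9, 233.0], 4439)]
mark [(0.43, [313.3, 245.1], 121)]
pointer [(0.87, [419.5, 235.1], 4512)]
lock_button []
lens [(0.85, [418.6, 239.3], 4482)]
```

View pics/w1.png

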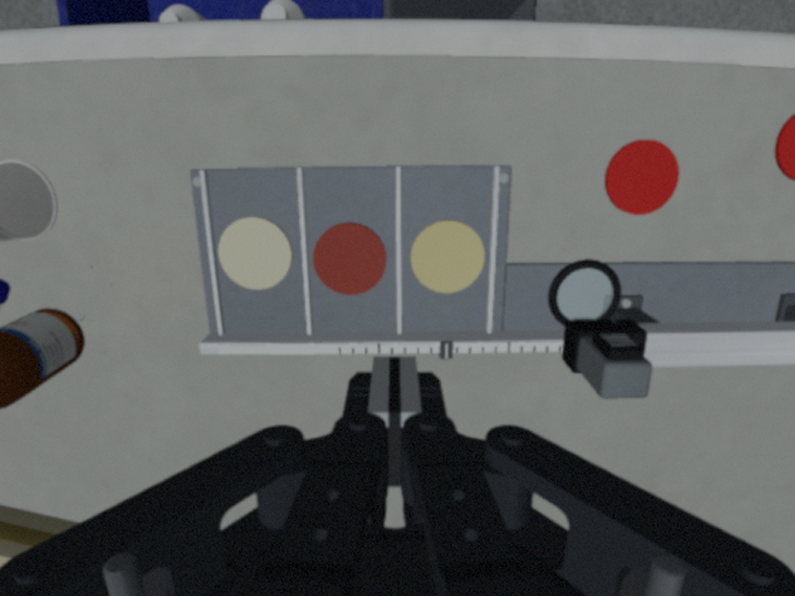

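```bash
python3 - <<'E'
from h import *
z=np.load('pics/w1.npz');o={'tool_pos':z['pos'],'eef_rot':z['rot']};d=z['d'];p=z['p']
c,T=camT('wrist',o);f=lambda u:np.array(u)/1.42
def ell(lo,hi):
    pass
print('dish c,b,a',px_z(c,T,f([[255,253.5],[350,258],[448,257]]),.024).round(4))
print('front corners',px_z(c,T,f([[192,169],[511,166]]),.008).round(4))
print('back corners lanes',px_z(c,T,f([[218,335]]),.008).round(4))
print('fence top rear (front?) edge',px_z(c,T,f([[202,343],[560,344]]),.030).round(4),px_z(c,T,f([[202,353],[560,354]]),.030).round(4))
print('clip line',px_z(c,T,f([[446.5,348]]),.033).round(4))
print('ribs far',px_z(c,T,f([[208,172],[299,169],[398,168],[497,168]]),.014).round(4),px_z(c,T,f([[219,332],[309,332],[400,332],[490,331]]),.014).round(4))
print('grip top corners',px_z(c,T,f([[600,398],[649,395],[579,348],[645,348]]),.12).round(4))
print('lens',px_z(c,T,f([[584,293]]),.042).round(4))
print('depth',px_depth(c,T,f([[255,253],[350,258],[448,257],[620,380],[584,293]]),d).round(4))
E
```

```text
dish c,b,a [[ 0.4311 -0.2085  0.024 ]
 [ 0.4343 -0.1379  0.024 ]
 [ 0.4332 -0.0653  0.024 ]]
front corners [[ 0.3703 -0.256   0.008 ]
 [ 0.3678 -0.0193  0.008 ]]
back corners lanes [[ 0.5027 -0.2492  0.008 ]]
fence top rear (front?) edge [[ 0.5006 -0.2539  0.03  ]
 [ 0.5001  0.0234  0.03  ]] [[ 0.5091 -0.2549  0.03  ]
 [ 0.5085  0.0243  0.03  ]]
clip line [[ 0.5023 -0.0649  0.033 ]]
ribs far [[ 0.3724 -0.2418  0.014 ]
 [ 0.3705 -0.1746  0.014 ]
 [ 0.3697 -0.1027  0.014 ]
 [ 0.3691 -0.0308  0.014 ]] [[ 0.4977 -0.2458  0.014 ]
 [ 0.4971 -0.173   0.014 ]
 [ 0.4967 -0.1003  0.014 ]
 [ 0.4956 -0.0284  0.014 ]]
grip top corners [[0.4972 0.0178 0.12  ]
 [0.4955 0.0477 0.12  ]
 [0.4649 0.0011 0.12  ]
 [0.465  0.0402 0.12  ]]
lens [[0.4552 0.0324 0.042 ]]
depth [[ 0.4329 -0.2115  0.0137]
 [ 0.4364 -0.1388  0.0148]
 [ 0.4352 -0.0643  0.0152]
 [ 0.4851  0.028   0.1206]
 [ 0.4547  0.0316  0.0438]]
```

Call:
{"op": "step_arm", "data": {
  "increments": [
    [0, 5.8, -10.5, 16, 0, 0, 0],
    [0, 5.8, -10.5, 16, 0, 0, 0],
    [0, 5.8, -10.5, 16, 0, 0, 0],
    [0, 5.8, -10.5, 16, 0, 0, 0],
    [0, 5.8, -10.5, 16, 0, 0, 0],
    [0, 5.8, -10.5, 16, 0, 0, 0],
    [0, 5.8, -10.5, 16, 0, 0, 0],
    [0, 5.8, -10.5, 18.5, 0, 0, 0],
    [0, 5.8, -10.5, 20, 0, 0, 0],
    [0, 5.8, -10.5, 20, 0, 0, 0]
  ]
}}

```text
time_s: 4.25
tool_pos: [0.3738, -0.204, 0.1027]
eef_rot: [-0.001, -0.007, 1.0, 0.0]
wrist_force: [-0.3, 0.3, -0.4]
gripper_width: 0.0003
```

```bash
python3 - <<'E'
from h import *
p,d,o=shot('wrist','w2');print(o['qpos'],o['qvel'])
cv2.imwrite('pics/w2.png',cv2.resize(p,None,fx=1.42,fy=1.42,interpolation=2))
E
```

```text
[-0.36011271  0.16147401  0.80541889  2.20481857 -0.15692504  0.83276132
  2.12887708] [-0.00702143 -0.05369777  0.0182918  -0.03071103  0.08019507  0.06548691
 -0.0668812 ]
```

View pics/w2.png

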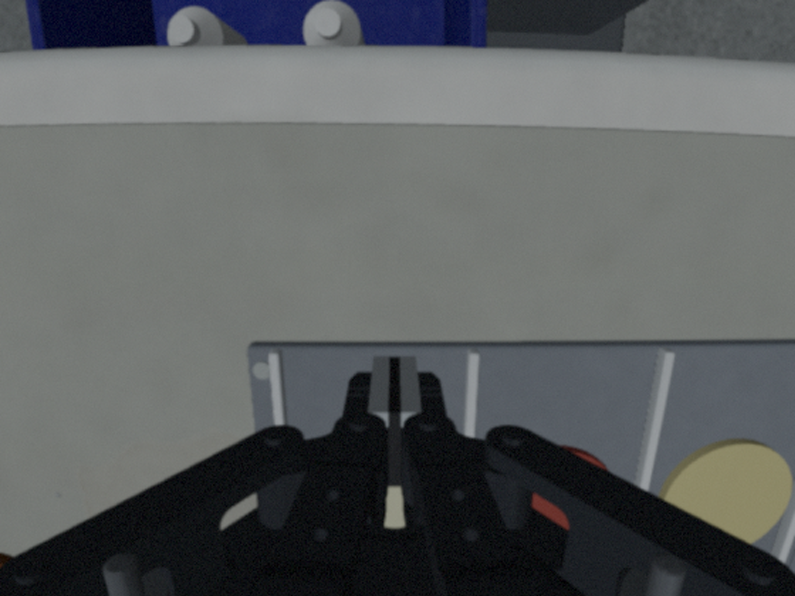

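```bash
python3 - <<'E'
from h import *
z=np.load('pics/w2.npz');o={'tool_pos':z['pos'],'eef_rot':z['rot']};d=z['d']
c,T=camT('wrist',o);f=lambda u:np.array(u)/1.42
print(px_depth(c,T,f([[381,359],[381,365],[381,380],[408,365],[381,400]]),d).round(4))
E
```

```text
[[ 0.3615 -0.2076  0.0372]
 [ 0.3622 -0.2075  0.04  ]
 [ 0.362  -0.2073  0.0503]
 [ 0.3617 -0.1995  0.0409]
 [ 0.3619 -0.207   0.0618]]
```

Call:
{"op": "step_arm", "data": {
  "increments": [
    [0, 0, -0.6, 1.0, 0, 0, 0],
    [0, 0, -0.6, 1.6, 0, 0, 0],
    [0, 0, -0.6, 1.6, 0, 0, 0],
    [0, -0.8, -0.6, 1.6, 0, 0, 0],
    [0, -1.4, -0.6, 1.6, 0, 0, 0],
    [0, -2.0, -0.6, 1.6, 0, 0, 0],
    [0, -2.6, -0.6, 1.6, 0, 0, 0],
    [0, -3.2, -0.6, 1.6, 0, 0, 0],
    [0, -3.8, -0.6, 1.6, 0, 0, 0],
    [0, -4.4, -0.6, 1.6, 0, 0, 0],
    [0, -4.8, -0.6, 1.6, 0, 0, 0],
    [0, -4.8, -0.6, 1.6, 0, 0, 0]
  ]
}}

```text
time_s: 5.3
tool_pos: [0.4226, -0.2111, 0.0879]
eef_rot: [0.0, -0.005, 1.0, -0.0]
wrist_force: [0.5, 0.2, -0.7]
gripper_width: 0.0001
```

Call:
{"op": "step_arm", "data": {
  "increments": [
    [0, -0.15, 0, 0, 0, 0, 0],
    [0, -0.3, 0, 0, 0, 0, 0],
    [0, -0.45, 0, 0, 0, 0, 0],
    [0, -0.45, 0, 0, 0, 0, 0]
  ]
}}

```text
time_s: 5.63
tool_pos: [0.4263, -0.2111, 0.0879]
eef_rot: [0.0, -0.005, 1.0, 0.0]
wrist_force: [0.5, -0.5, 0.6]
gripper_width: -0.0001
```

Call:
{"op": "step_arm", "data": {
  "increments": [
    [0, -0.15, 0, 0, 0, 0, 0],
    [0, -0.25, 0, 0, 0, 0, 0],
    [0, -0.25, 0, 0, 0, 0, 0]
  ]
}}

```text
time_s: 5.88
tool_pos: [0.4287, -0.2111, 0.0879]
eef_rot: [-0.0, -0.005, 1.0, 0.0]
wrist_force: [0.4, 0.7, 0.4]
gripper_width: 0.0002
```

```bash
python3 - <<'E'
from h import *
for cam in ['wrist']:
  p,d,o=shot(cam,'c3'+cam)
  cv2.imwrite('pics/c3.png',cv2.resize(p,None,fx=1.42,fy=1.42,interpolation=2))
p,d,o=shot('scene','c3s');cv2.imwrite('pics/c3s.png',cv2.resize(p[180:280,230:390],None,fx=5,fy=5,interpolation=2))
E
```

```text
(no output)
```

View pics/c3.png

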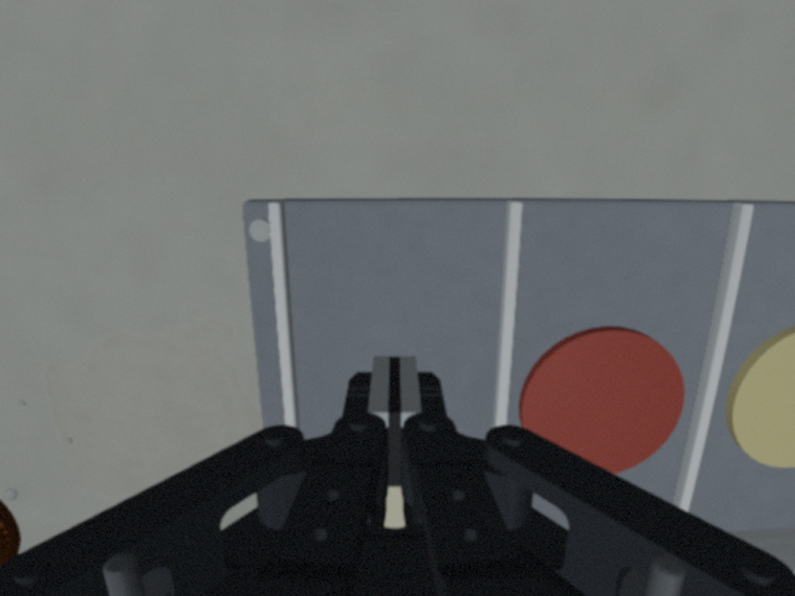

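View pics/c3s.png

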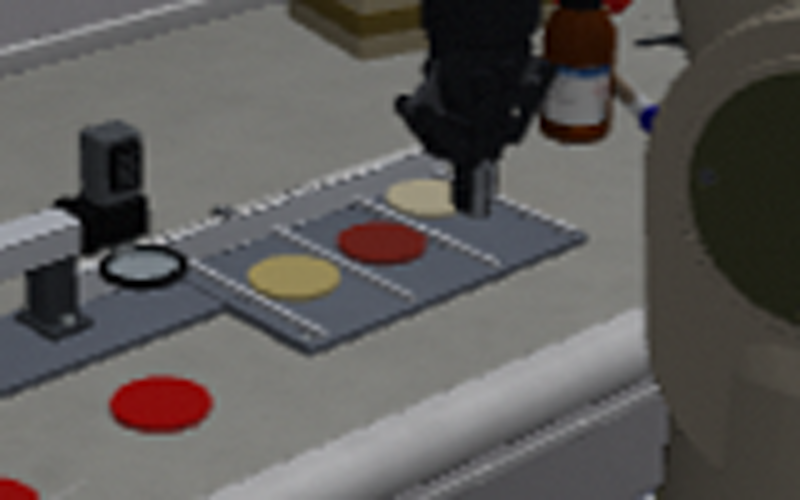

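Call:
{"op": "step_arm", "data": {
  "increments": [
    [0, -0.1, 0, 0, 0, 0, 0],
    [0, -0.2, 0, 0, 0, 0, 0],
    [0, -0.25, 0, 0, 0, 0, 0],
    [0, -0.25, 0, 0, 0, 0, 0]
  ]
}}

```text
time_s: 6.32
tool_pos: [0.4294, -0.2112, 0.0875]
eef_rot: [-0.002, -0.005, 1.0, 0.001]
wrist_force: [-8.8, 1.0, 8.5]
gripper_width: 0.0003
```

Call:
{"op": "step_arm", "data": {
  "increments": [
    [0, 1.0, 0, 0, 0, 0, 0],
    [0, 4.0, 0, -0.5, 0, 0, 0],
    [0, 5.6, 0, -1.2, 0, 0, 0],
    [0, 5.6, 3.6, -1.2, 0, 0, 0],
    [0, 5.6, 7.2, -1.2, 0, 0, 0],
    [0, 5.6, 7.2, -0.5, 0, 0, 0],
    [0, 5.6, 7.2, 0, 0, 0, 0],
    [0, 5.2, 7.2, 0, 0, 0, 0],
    [0, 4.6, 7.2, 0, 0, 0, 0],
    [0, 4.0, 7.2, 0, 0, 0, 0],
    [0, 3.4, 7.2, 0, 0, 0, 0],
    [0, 2.8, 7.2, 0, 0, 0, 0],
    [0, 2.2, 7.2, 0, 0, 0, 0],
    [0, 1.6, 7.2, 0, 0, 0, 0],
    [0, 1.1, 7.2, 0, 0, 0, 0],
    [0, 0.7, 7.2, 0, 0, 0, 0],
    [0, 0.4, 7.2, 0, 0, 0, 0],
    [0, 0.2, 7.2, 0, 0, 0, 0],
    [0, 0.1, 7.2, 0, 0, 0, 0],
    [0, 0.1, 7.2, 0, 0, 0, 0]
  ]
}}

```text
time_s: 7.98
tool_pos: [0.4278, -0.1392, 0.0874]
eef_rot: [-0.002, -0.005, 1.0, 0.0]
wrist_force: [-7.8, 0.9, 5.4]
gripper_width: -0.0001
```

Call:
{"op": "step_arm", "data": {
  "increments": [
    [0, 1.0, 0, 0, 0, 0, 0],
    [0, 4.0, 0, -0.5, 0, 0, 0],
    [0, 5.2, 0, -1.2, 0, 0, 0],
    [0, 5.2, 3.6, -1.2, 0, 0, 0],
    [0, 5.2, 7.2, -1.2, 0, 0, 0],
    [0, 5.2, 7.2, -0.5, 0, 0, 0],
    [0, 5.2, 7.2, 0, 0, 0, 0],
    [0, 5.2, 7.2, 0, 0, 0, 0]
  ]
}}

```text
time_s: 8.65
tool_pos: [0.3761, -0.0678, 0.0872]
eef_rot: [-0.0, -0.005, 1.0, 0.0]
wrist_force: [-0.3, -0.7, -0.8]
gripper_width: 0.0004
```

Reach is fine here; pushing dish a.

Call:
{"op": "step_arm", "data": {
  "increments": [
    [0, -0.6, 0, 0, 0, 0, 0],
    [0, -1.2, 0, 0, 0, 0, 0],
    [0, -1.8, 0, 0, 0, 0, 0],
    [0, -2.4, 0, 0, 0, 0, 0],
    [0, -3.0, 0, 0, 0, 0, 0],
    [0, -3.6, 0, 0, 0, 0, 0],
    [0, -4.1, 0, 0, 0, 0, 0],
    [0, -4.5, 0, 0, 0, 0, 0],
    [0, -4.8, 0, 0, 0, 0, 0],
    [0, -5.0, 0, 0, 0, 0, 0],
    [0, -5.15, 0, 0, 0, 0, 0],
    [0, -5.15, 0, 0, 0, 0, 0]
  ]
}}

```text
time_s: 9.65
tool_pos: [0.4267, -0.0671, 0.0873]
eef_rot: [-0.002, -0.005, 1.0, 0.0]
wrist_force: [-7.5, 0.2, 4.1]
gripper_width: -0.0
```

Call:
{"op": "step_arm", "data": {
  "increments": [
    [0, 1.0, 0, 0, 0, 0, 0],
    [0, 1.5, 0, -3, 0, 0, 0],
    [0.5, 1.5, 0, -10, 0, 0, 0],
    [0.8, 1.5, 3, -20, 0, 0, 0],
    [0.8, 1.5, 3, -20, 0, 0, 0],
    [0.8, 1.5, 3, -20, 0, 0, 0],
    [0.8, 1.5, 3, -20, 0, 0, 0],
    [0.8, 1.5, 3, -20, 0, 0, 0]
  ]
}}

```text
time_s: 10.32
tool_pos: [0.4141, -0.0366, 0.2906]
eef_rot: [0.003, -0.006, 1.0, 0.001]
wrist_force: [0.3, -0.2, -0.5]
gripper_width: 0.0681
```

```bash
python3 - <<'E'
from h import *
p,d,o=shot('wrist','w4');print(o['qpos'],o['tool_pos'],o['eef_rot'])
cv2.imwrite('pics/w4.png',cv2.resize(p,None,fx=1.42,fy=1.42,interpolation=2))
p,d,o=shot('top','t4');cv2.imwrite('pics/t4z.png',cv2.resize(p[160:250,180:380],None,fx=4,fy=4,interpolation=2))
E
```

```text
[-0.71837797 -0.2131595   0.62576661  2.02065049  0.12735564  1.29106338
  1.44423723] [ 0.4140516  -0.03660735  0.29062775] [ 0.00273056 -0.00575863  0.99997898  0.0011948 ]
```

View pics/w4.png

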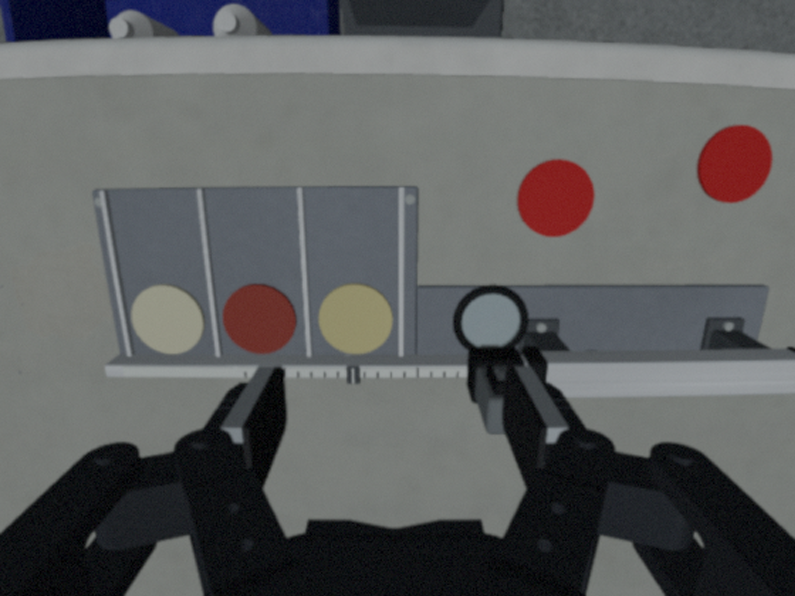

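View pics/t4z.png

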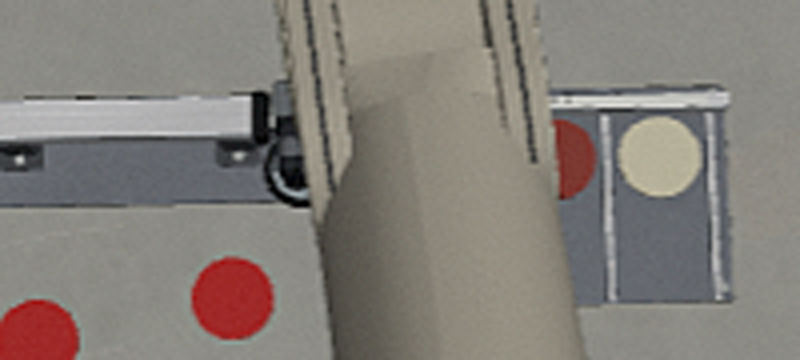

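Call:
{"op": "step_arm", "data": {
  "increments": [
    [0.8, 0, 0, 0, 0, 0, -0.12],
    [0.8, 0, 0, 0, 0, 0, -0.12]
  ]
}}

```text
time_s: 10.58
tool_pos: [0.4122, -0.0377, 0.2862]
eef_rot: [-0.001, -0.067, 0.998, -0.0]
wrist_force: [-0.4, -0.6, -0.2]
gripper_width: 0.0685
```

```bash
python3 - <<'E'
from h import *
o=robot.get_obs();print(o['qpos'],o['tool_pos'],o['eef_rot'])
E
```

```text
[-0.73391505 -0.21182587  0.64233536  2.02713265  0.13192507  1.29016221
  1.56638227] [ 0.41215187 -0.0377296   0.28624001] [-1.40549458e-03 -6.74828756e-02  9.97719405e-01 -2.74067205e-04]
```

```bash
python3 - <<'E'
from h import *
for w,lens,clip,tk,g in [('w1',[584,293],[446.5,349],[[508.5,347],[379,347]],None),('w4',[491,320],[352.5,374],[[417,373],[285,373]],None)]:
    z=np.load(f'pics/{w}.npz');o={'tool_pos':z['pos'],'eef_rot':z['rot']};d=z['d']
    c,T=camT('wrist',o);f=lambda u:np.array(u)/1.42
    L=px_z(c,T,f([lens]),.042)[0];C=px_z(c,T,f([clip]),.033)[0]
    print(w,'lens',L.round(4),'clip',C.round(4),'dy',(L-C)[1].round(4),'ticks',px_z(c,T,f(tk),.031).round(4)[:,:2].tolist())
    p=z['p']
    if w=='w4':
        print('grip',px_z(c,T,f([[487,430]]),.12).round(4))
        print('dishes',px_z(c,T,f([[167,319],[260,318.5],[356,318.5]]),.024).round(4),'fence front',px_z(c,T,f([[110,365],[440,368]]),.030).round(4))
    # zoom crops
    u,v=(np.array(clip)/1.42).astype(int);cr=p[v-45:v+35,u-20:u+130]
    cv2.imwrite(f'pics/{w}z.png',cv2.resize(cr,None,fx=5,fy=5,interpolation=2)); print(u-20,v-45)
z=np.load('pics/top0.npz');p=z['p'];cv2.imwrite('pics/topz.png',cv2.resize(p[170:225,235:335],None,fx=8,fy=8,interpolation=2))
E
```

```text
w1 lens [0.4553 0.0325 0.042 ] clip [ 0.5031 -0.0648  0.033 ] dy 0.0973 ticks [[0.5022, -0.0167], [0.5026, -0.1164]]
294 200
w4 lens [0.4561 0.0332 0.042 ] clip [ 0.5034 -0.0654  0.033 ] dy 0.0985 ticks [[0.5031, -0.0171], [0.5043, -0.1164]]
grip [[0.4948 0.0187 0.12  ]]
dishes [[ 0.4648 -0.2047  0.024 ]
 [ 0.4634 -0.1342  0.024 ]
 [ 0.4626 -0.0629  0.024 ]] fence front [[ 5.007e-01 -2.517e-01  3.000e-02]
 [ 4.992e-01  2.000e-04  3.000e-02]]
228 218
```

View pics/w1z.png

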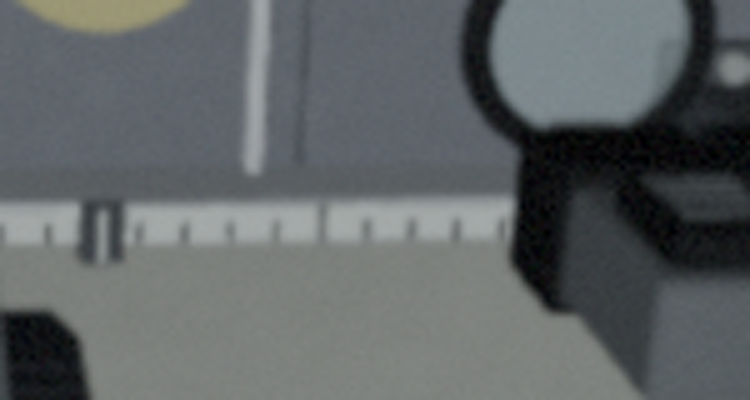

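View pics/w4z.png

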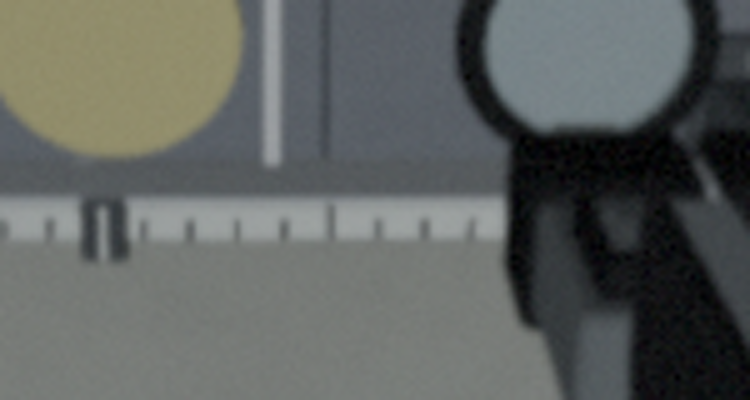

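View pics/topz.png

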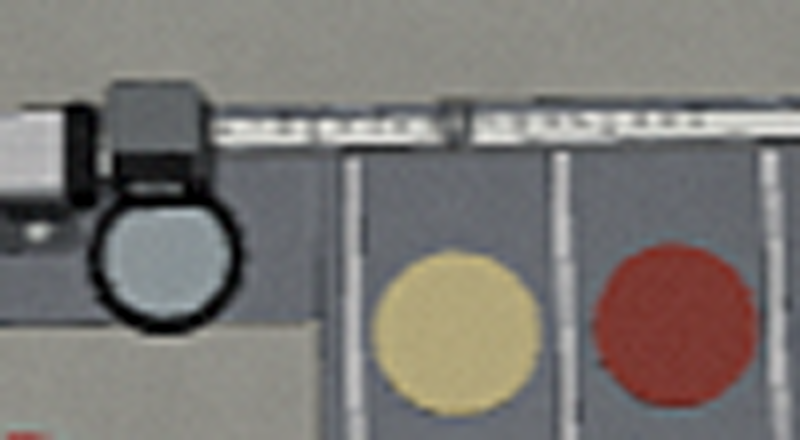

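```bash
python3 - <<'E'
from h import *
z=np.load('pics/w4.npz');o={'tool_pos':z['pos'],'eef_rot':z['rot']};d=z['d'];p=z['p']
c,T=camT('wrist',o);f=lambda u:np.array(u)/1.42
for zz in (.014,.024):
  print(px_z(c,T,f([[167,319],[260,318.5],[356,318.5],[319,318],[393,318],[356,284],[356,354]]),zz).round(4)[:,:2].tolist())
print(px_depth(c,T,f([[167,319],[260,318.5],[356,318.5],[356,284+6],[356,350],[450,300]]),d).round(4))
cv2.imwrite('pics/w4y.png',cv2.resize(p[185:275,60:300],None,fx=3.3,fy=3.3,interpolation=2))
for k in (167,260,356): print(d[190:265:3,int(k/1.42)].round(3).tolist())
E
```

```text
[[0.4685, -0.2097], [0.4671, -0.1371], [0.4662, -0.0637], [0.4662, -0.0919], [0.4655, -0.0355], [0.4389, -0.0634], [0.4956, -0.064]]
[[0.4648, -0.2047], [0.4634, -0.1342], [0.4626, -0.0629], [0.4625, -0.0903], [0.4619, -0.0356], [0.4361, -0.0626], [0.4912, -0.0632]]
[[ 0.4682 -0.2093  0.0148]
 [ 0.4672 -0.1372  0.0138]
 [ 0.4658 -0.0636  0.0151]
 [ 0.4434 -0.0634  0.0146]
 [ 0.4921 -0.0639  0.0144]
 [ 0.4527  0.008   0.0076]]
[0.3619999885559082, 0.36399999260902405, 0.36399999260902405, 0.367000013589859, 0.35899999737739563, 0.3610000014305115, 0.3619999885559082, 0.36399999260902405, 0.3630000054836273, 0.36500000953674316, 0.3659999966621399, 0.367000013589859, 0.36800000071525574, 0.36899998784065247, 0.3700000047683716, 0.3709999918937683, 0.37299999594688416, 0.37400001287460327, 0.375, 0.375, 0.3790000081062317, 0.3709999918937683, 0.36500000953674316, 0.3630000054836273, 0.3619999885559082]
[0.3630000054836273, 0.36399999260902405, 0.36500000953674316, 0.3659999966621399, 0.3619999885559082, 0.3630000054836273, 0.3630000054836273, 0.36500000953674316, 0.3630000054836273, 0.36500000953674316, 0.367000013589859, 0.36899998784065247, 0.36899998784065247, 0.3700000047683716, 0.3709999918937683, 0.3709999918937683, 0.3720000088214874, 0.37299999594688416, 0.37599998712539673, 0.375, 0.3799999952316284, 0.3709999918937683, 0.36500000953674316, 0.1420000046491623, 0.13899999856948853]
[0.3619999885559082, 0.36399999260902405, 0.36399999260902405, 0.3659999966621399, 0.36000001430511475, 0.3610000014305115, 0.3619999885559082, 0.36399999260902405, 0.3630000054836273, 0.36399999260902405, 0.367000013589859, 0.36800000071525574, 0.36800000071525574, 0.36899998784065247, 0.36899998784065247, 0.3709999918937683, 0.37299999594688416, 0.37400001287460327, 0.37400001287460327, 0.37599998712539673, 0.38100001215934753, 0.37299999594688416, 0.3659999966621399, 0.36000001430511475, 0.36000001430511475]
```

View pics/w4y.png

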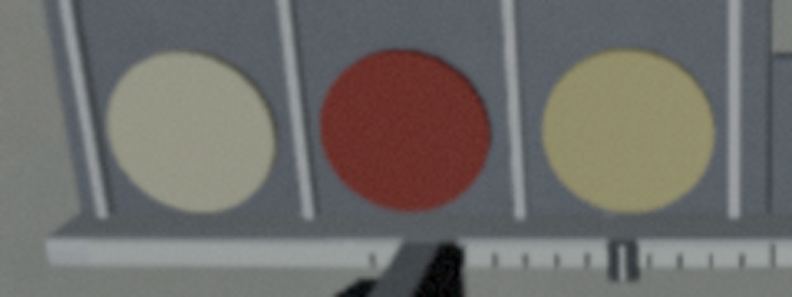

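Call:
{"op": "step_arm", "data": {
  "increments": [
    [0.8, -8.1, 6.0, 3.6, 0, 0, 1.693],
    [0.8, -8.1, 6.0, 3.6, 0, 0, 1.693],
    [0.8, -8.1, 6.0, 3.6, 0, 0, 1.693],
    [0.8, -8.1, 6.0, 3.6, 0, 0, 1.693],
    [0.8, -8.1, 6.0, 3.6, 0, 0, 1.693],
    [0.8, -8.1, 6.0, 3.6, 0, 0, 1.693],
    [0.8, -8.1, 6.0, 3.6, 0, 0, 1.693],
    [0.8, -8.1, 6.0, 3.6, 0, 0, 1.693],
    [0.8, -8.1, 6.0, 3.6, 0, 0, 1.693],
    [0.8, -8.1, 6.0, 3.6, 0, 0, 1.693],
    [0.8, -8.1, 6.0, 3.6, 0, 0, 1.693],
    [0.8, -8.1, 6.0, 3.6, 0, 0, 1.693],
    [0.8, -8.1, 6.0, 3.6, 0, 0, 1.693],
    [0.8, -8.1, 6.0, 3.6, 0, 0, 1.693],
    [0.8, -8.1, 6.0, 3.6, 0, 0, 1.693],
    [0.8, -8.1, 6.0, 3.6, 0, 0, 1.693],
    [0.8, -8.1, 6.0, 3.6, 0, 0, 1.693]
  ]
}}

```text
time_s: 12.0
tool_pos: [0.4851, 0.0325, 0.2512]
eef_rot: [-0.0, 0.704, 0.71, -0.001]
wrist_force: [-0.5, -0.1, 0.2]
gripper_width: 0.0686
```

```bash
python3 - <<'E'
from h import *
p,d,o=shot('wrist','w5');print(o['qpos'],o['tool_pos'],o['eef_rot'])
cv2.imwrite('pics/w5.png',cv2.resize(p,None,fx=1.42,fy=1.42,interpolation=2))
p,d,o=shot('scene','s5');cv2.imwrite('pics/s5z.png',cv2.resize(p[150:290,180:380],None,fx=4,fy=4,interpolation=2))
E
```

```text
[-0.81189701  0.0520949   0.67920119  1.9181375  -0.03487778  1.18430158
 -0.11124462] [0.4851468  0.03247374 0.25119824] [-1.97627346e-04  7.03944272e-01  7.10254933e-01 -5.93529161e-04]
```

View pics/w5.png

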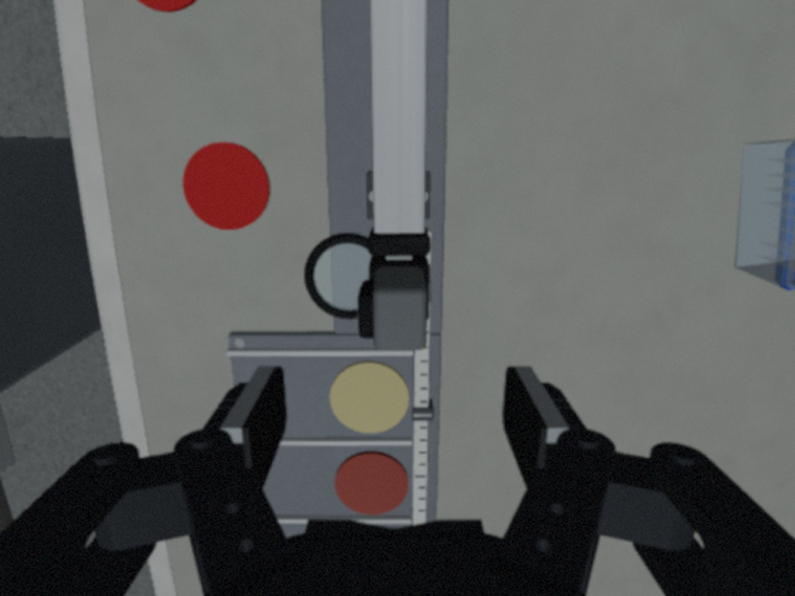

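View pics/s5z.png

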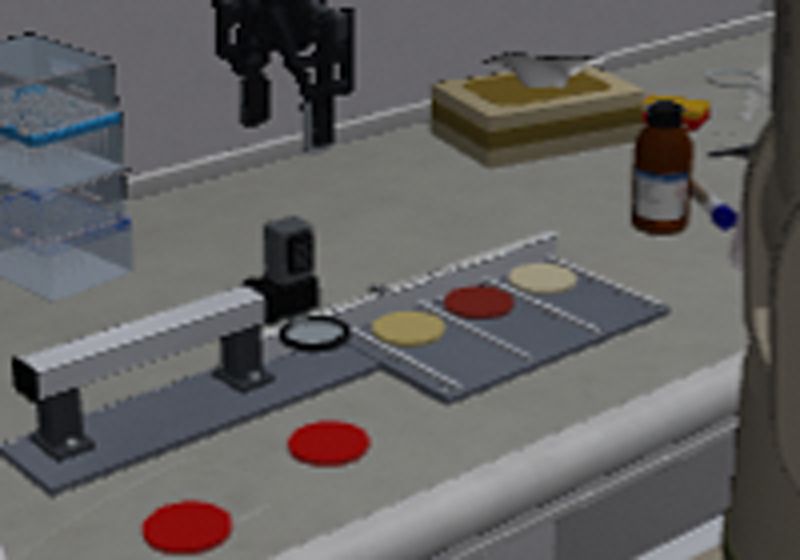

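```bash
python3 - <<'E'
from h import *
z=np.load('pics/w5.npz');o={'tool_pos':z['pos'],'eef_rot':z['rot']};d=z['d'];p=z['p']
c,T=camT('wrist',o);f=lambda u:np.array(u)/1.42
print(px_z(c,T,f([[376,346],[424,346],[373,290],[425,290]]),.12).round(4),px_depth(c,T,f([[400,320],[400,335],[345,276],[366,310]]),d).round(4))
print('button',px_z(c,T,f([[359,310]]),.115).round(4),'lens',px_z(c,T,f([[347,276]]),.042).round(4),'clip',px_z(c,T,f([[425,411.5]]),.033).round(4))
cv2.imwrite('pics/w5z.png',cv2.resize(p[150:310,200:330],None,fx=4,fy=3.7,interpolation=2))
E
```

```text
[[0.4761 0.0205 0.12  ]
 [0.4977 0.0207 0.12  ]
 [0.4749 0.0467 0.12  ]
 [0.4974 0.047  0.12  ]] [[0.4868 0.0331 0.1201]
 [0.4868 0.026  0.1203]
 [0.455  0.0329 0.0443]
 [0.4715 0.0362 0.116 ]]
button [[0.4683 0.0358 0.115 ]] lens [[0.4559 0.0323 0.042 ]] clip [[ 0.5057 -0.0639  0.033 ]]
```

View pics/w5z.png

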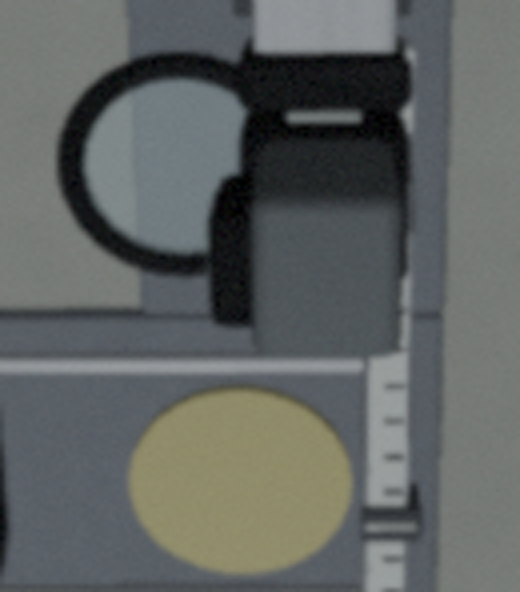

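Call:
{"op": "step_arm", "data": {
  "increments": [
    [0.8, 0, -0.05, 4, 0, 0, 0],
    [0.75, 0, -0.05, 7, 0, 0, 0],
    [0.7, 0, -0.05, 9.4, 0, 0, 0],
    [0.6, 0, -0.05, 9.4, 0, 0, 0],
    [0.6, 0, -0.05, 9.4, 0, 0, 0],
    [0.6, 0, -0.05, 9.4, 0, 0, 0]
  ],
  "grip_force": 35
}}

```text
time_s: 12.6
tool_pos: [0.4857, 0.0327, 0.1593]
eef_rot: [0.0, 0.704, 0.71, 0.001]
wrist_force: [-0.4, 0.6, -0.5]
gripper_width: 0.0511
```

```bash
python3 - <<'E'
from h import *
p,d,o=shot('wrist','w6');print(o['tool_pos'],o['eef_rot'])
cv2.imwrite('pics/w6.png',cv2.resize(p,None,fx=1.42,fy=1.42,interpolation=2))
p,d,o=shot('scene','s6');cv2.imwrite('pics/s6z.png',cv2.resize(p[150:290,180:380],None,fx=4,fy=4,interpolation=2))
E
```

```text
[0.48568328 0.03271182 0.15926277] [4.20546880e-04 7.04245134e-01 7.09956509e-01 6.07293761e-04]
```

View pics/w6.png

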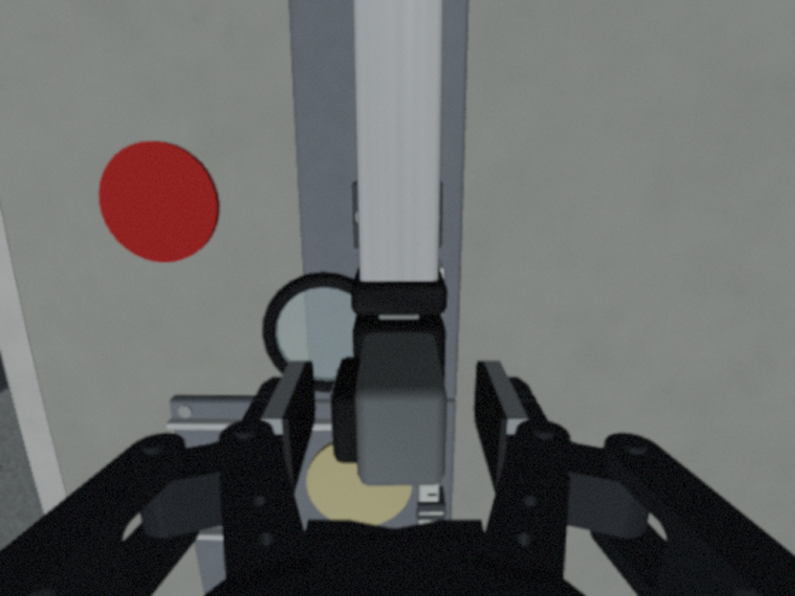

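View pics/s6z.png

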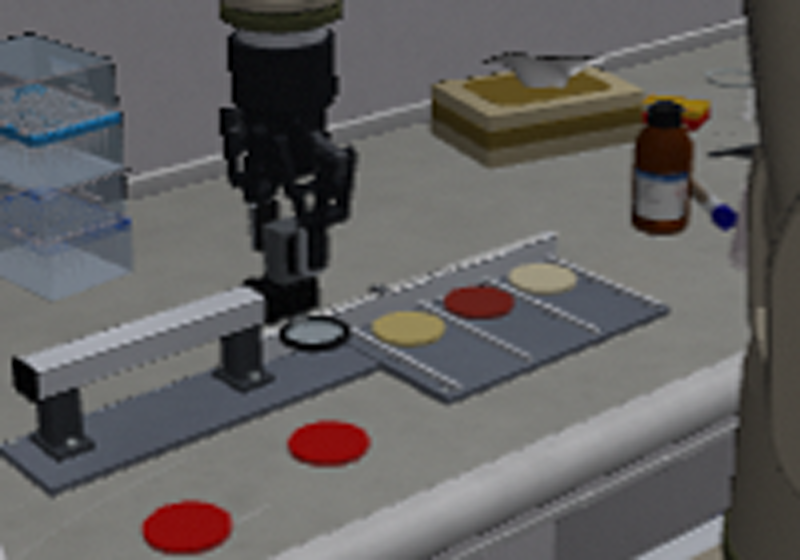

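Call:
{"op": "step_arm", "data": {
  "increments": [
    [0.3, 0, 0, 0.2, 0, 0, 0],
    [0.2, 0, 0, 0.2, 0, 0, 0],
    [0.1, 0, 0, 0.2, 0, 0, 0],
    [0.1, 0, 0, 0.2, 0, 0, 0],
    [0.1, 0, 0, 0.2, 0, 0, 0],
    [0.1, 0, 0, 0.2, 0, 0, 0]
  ],
  "grip_force": 35
}}

```text
time_s: 13.2
tool_pos: [0.4863, 0.033, 0.1569]
eef_rot: [0.001, 0.704, 0.71, 0.002]
wrist_force: [7.1, -0.2, -1.9]
gripper_width: 0.025
```

Call:
{"op": "step_arm", "data": {
  "increments": [
    [0.1, 0, 0.15, 0, 0, 0, 0],
    [0.1, 0, 0.15, 0, 0, 0, 0],
    [0.1, -0.5, 0.15, 0, 0, 0, 0],
    [0.1, -1.2, 0.15, 0, 0, 0, 0],
    [0.1, -2.0, 0.15, 0, 0, 0, 0],
    [0.1, -2.8, 0.15, 0, 0, 0, 0],
    [0.1, -3.6, 0.15, 0, 0, 0, 0],
    [0.1, -4.4, 0.15, 0, 0, 0, 0],
    [0.1, -5.0, 0.15, 0, 0, 0, 0],
    [0.1, -5.0, 0.15, 0, 0, 0, 0]
  ]
}}

```text
time_s: 14.03
tool_pos: [0.4873, -0.018, 0.1568]
eef_rot: [0.0, 0.705, 0.71, 0.001]
wrist_force: [-1.1, 1.8, 9.3]
gripper_width: 0.0251
```

```bash
python3 - <<'E'
from h import *
p,d,o=shot('wrist','w7');print(o['tool_pos'],o['eef_rot'])
cv2.imwrite('pics/w7.png',cv2.resize(p,None,fx=1.42,fy=1.42,interpolation=2))
p,d,o=shot('scene','s7');cv2.imwrite('pics/s7z.png',cv2.resize(p[150:290,180:380],None,fx=4,fy=4,interpolation=2))
E
```

```text
[ 0.48726367 -0.01796072  0.1568049 ] [9.20281242e-05 7.04545188e-01 7.09658778e-01 6.99220957e-04]
```

View pics/w7.png

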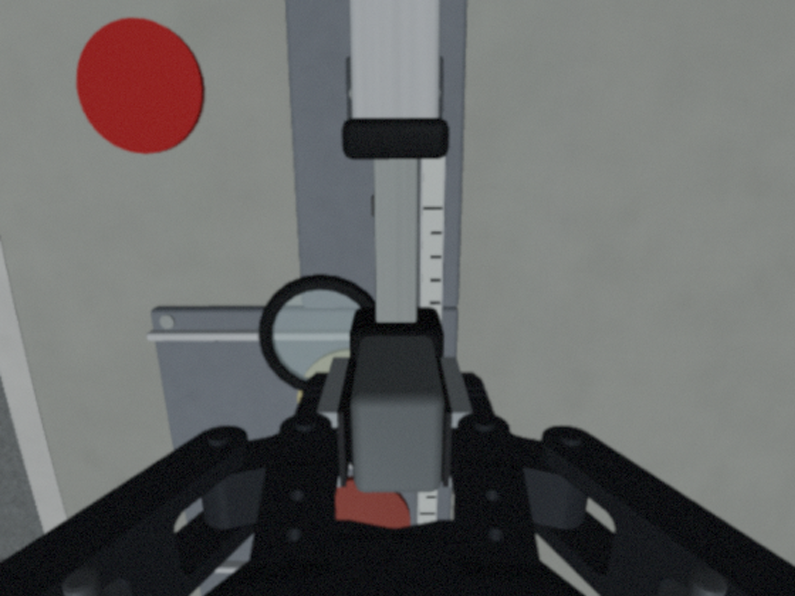

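View pics/s7z.png

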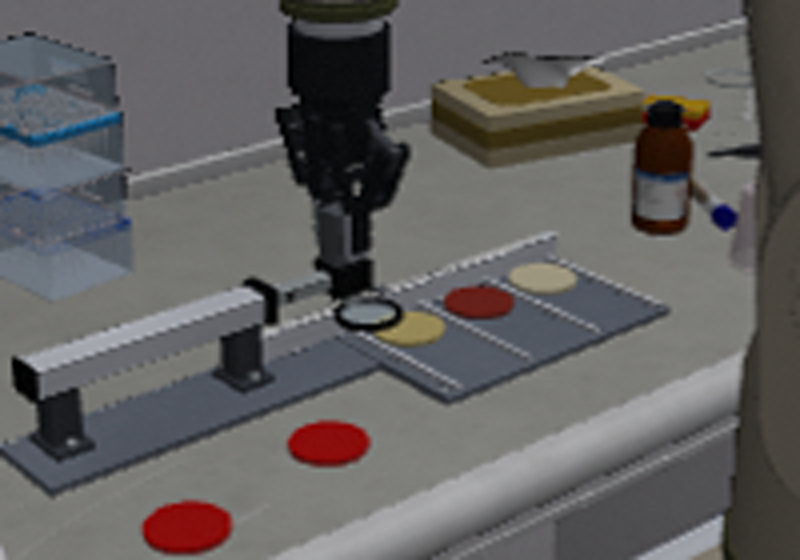

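Call:
{"op": "step_arm", "data": {
  "increments": [
    [0.1, -0.7, 0, -0.1, 0, 0, 0],
    [0.1, -1.4, 0, -0.1, 0, 0, 0],
    [0.1, -2.1, 0, -0.1, 0, 0, 0],
    [0.1, -2.8, 0, -0.1, 0, 0, 0],
    [0.1, -3.5, 0, -0.1, 0, 0, 0],
    [0.1, -4.2, 0, -0.1, 0, 0, 0],
    [0.1, -4.7, 0, -0.1, 0, 0, 0],
    [0.1, -4.7, 0, -0.1, 0, 0, 0],
    [0.1, -4.7, 0, -0.1, 0, 0, 0]
  ]
}}

```text
time_s: 14.88
tool_pos: [0.4878, -0.0639, 0.1569]
eef_rot: [0.0, 0.704, 0.71, 0.001]
wrist_force: [6.2, 2.3, -7.3]
gripper_width: 0.0249
```

```bash
python3 - <<'E'
from h import *
p,d,o=shot('wrist','w8');print(o['tool_pos'],o['eef_rot'])
cv2.imwrite('pics/w8.png',cv2.resize(p,None,fx=1.42,fy=1.42,interpolation=2))
c,T=camT('wrist',o)
for n in ['mark','lens','pointer']:
    print(n,[(round(float(k['score']),2),np.round(k['xy'],1).tolist(),int(k['region'].sum())) for k in robot.regions_of(n,'wrist')[:3]])
p,d,o=shot('scene','s8');cv2.imwrite('pics/s8z.png',cv2.resize(p[180:250,240:340],None,fx=8,fy=8,interpolation=2))
p,d,o=shot('top','t8');cv2.imwrite('pics/t8z.png',cv2.resize(p[150:250,220:380],None,fx=5,fy=5,interpolation=2))
E
```

```text
[ 0.48776066 -0.06385767  0.15692719] [3.55612785e-04 7.04103499e-01 7.10096953e-01 6.73511029e-04]
mark []
lens [(0.91, [271.6, 228.8], 19619)]
pointer [(0.61, [270.8, 227.2], 19562)]
```

View pics/w8.png

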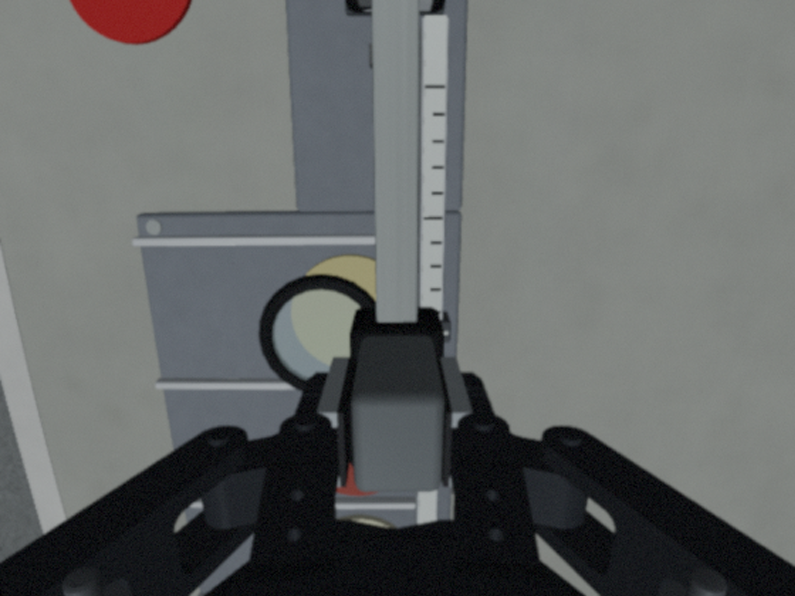

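View pics/s8z.png

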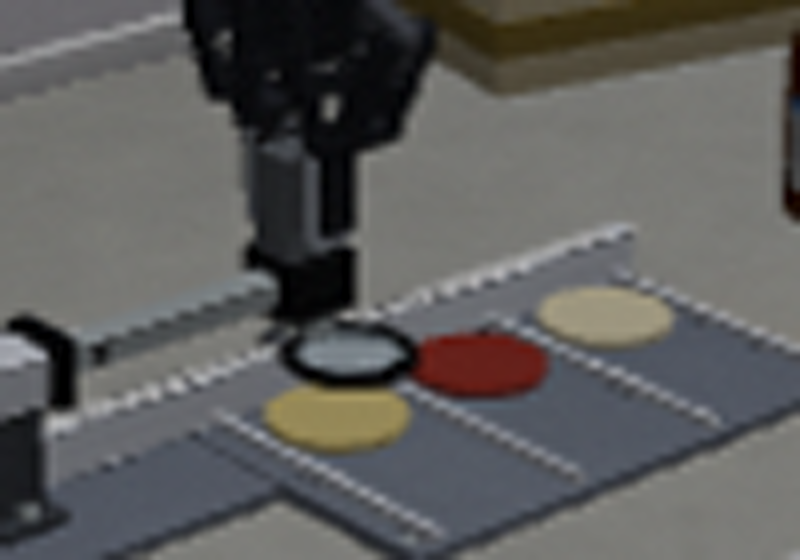

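View pics/t8z.png

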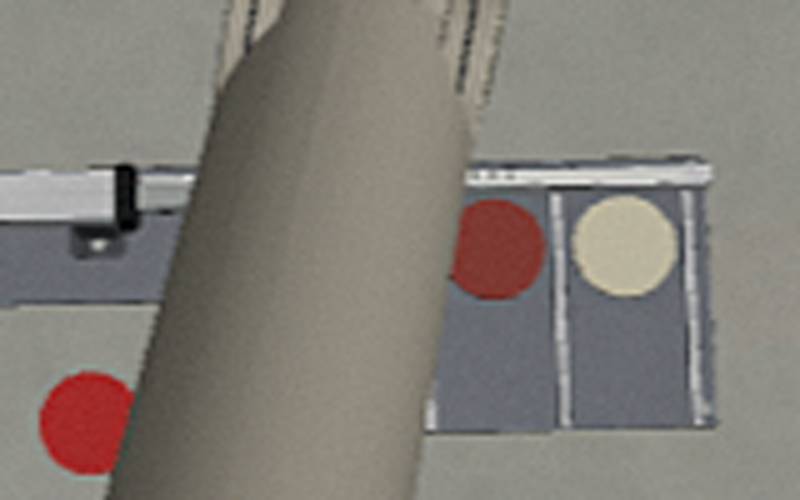

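```bash
python3 - <<'E'
from h import *
z=np.load('pics/w8.npz');o={'tool_pos':z['pos'],'eef_rot':z['rot']};d=z['d'];p=z['p']
c,T=camT('wrist',o);f=lambda u:np.array(u)/1.42
print('lens',px_z(c,T,f([[322,334]]),.042).round(4),'clip',px_z(c,T,f([[446,318],[446,327],[446,337]]),.033).round(4))
print('majtick',px_z(c,T,f([[434,217],[434,87]]),.031).round(4), 'block',px_depth(c,T,f([[398,440]]),d).round(4))
cr=p[205:260,180:335];cv2.imwrite('pics/w8z.png',cv2.resize(cr,None,fx=5,fy=5,interpolation=2))
# predict where clip line (from tick 48.2 mm further) & where pointer tip would be
E
```

```text
lens [[ 0.4575 -0.0637  0.042 ]] clip [[ 0.5092 -0.0595  0.033 ]
 [ 0.5093 -0.0636  0.033 ]
 [ 0.5095 -0.0682  0.033 ]]
majtick [[ 0.5029 -0.0169  0.031 ]
 [ 0.5014  0.0325  0.031 ]] block [[ 0.488  -0.0622  0.1194]]
```

View pics/w8z.png

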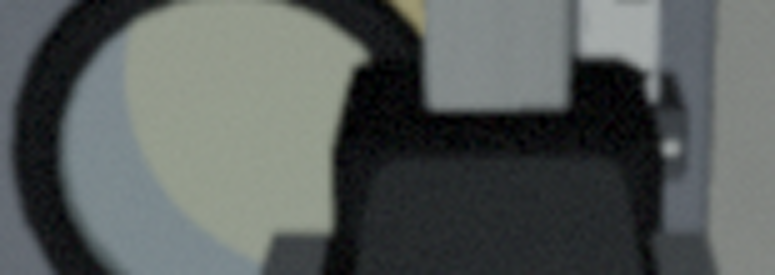

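```bash
python3 - <<'E'
from h import *
z=np.load('pics/w8.npz');o={'tool_pos':z['pos'],'eef_rot':z['rot']};p=z['p']
c,T=camT('wrist',o)
print('clip line',px_z(c,T,[[314,234.3]],.033).round(4))
# rim: fit circle in plane z=.042 to outer dark edge at sampled points
g=cv2.cvtColor(p,cv2.COLOR_BGR2GRAY)
from scipy.optimize import least_squares
for w in ['w1','w4','w5','w8']:
    z=np.load(f'pics/{w}.npz');o={'tool_pos':z['pos'],'eef_rot':z['rot']};c,T=camT('wrist',o)
    g=cv2.GaussianBlur(cv2.cvtColor(z['p'],cv2.COLOR_BGR2GRAY),(3,3),0).astype(float)
    C0={'w1':[.4555,.0325],'w4':[.4555,.0325],'w5':[.4555,.0325],'w8':[.457,-.0637]}[w]
    pts=[]
    for a in np.radians(np.arange(100,260,4)): # world angles facing -x
        r=np.arange(.018,.034,.0004)
        P=np.c_[C0[0]+r*np.cos(a),C0[1]+r*np.sin(a),np.full(len(r),.042)]
        uv=proj(c,T,P).astype(np.float32)
        v=cv2.remap(g.astype(np.float32),uv[:,0],uv[:,1],1).ravel()
        k=v.argmin(); 
        lo=(r*np.clip(v.min()+25-v,0,None)).sum()/np.clip(v.min()+25-v,0,None).sum()
        pts.append([C0[0]+lo*np.cos(a),C0[1]+lo*np.sin(a)])
    pts=np.array(pts)
    s=least_squares(lambda q:np.hypot(*(pts-q[:2]).T)-q[2],[*C0,.025],loss='soft_l1',f_scale=.0005)
    print(w,s.x.round(4),np.sqrt(np.mean(s.fun**2)).round(5),proj(c,T,[[*s.x[:2],.042]]).round(1))
E
```

```text
clip line [[ 0.5094 -0.0662  0.033 ]]
w1 [0.4573 0.0311 0.0239] 0.00012 [[411.3 207.7]]
w4 [0.4571 0.031  0.0237] 0.00011 [[345.1 225.7]]
w5 [0.4568 0.0321 0.0239] 7e-05 [[245.4 194.6]]
w8 [ 0.4585 -0.0649  0.0244] 0.00049 [[228.5 237.2]]
```

```bash
python3 - <<'E'
from h import *
z=np.load('pics/s8.npz');p=z['p'];c,T=camT('scene')
# shift: calibrate on clip seen at start (scene0)
a=np.load('pics/scene0.npz')['p']
for n,im in (('a',a),('b',p)):
    cv2.imwrite(f'pics/sz_{n}.png',cv2.resize(im[205:235,255:305],None,fx=15,fy=15,interpolation=cv2.INTER_CUBIC))
print(proj(c,T,[[.5035,-.0652,.033],[.5035,-.0652,.036],[.49,-.065,.078],[.5035,.0,.030]]).round(1))
print(robot.get_obs()['wrist_force'],robot.get_obs()['tool_pos'])
E
python3 -c "
import cv2,numpy as np
a=cv2.imread('pics/sz_a.png');b=cv2.imread('pics/sz_b.png');cv2.imwrite('pics/sz.png',cv2.resize(np.vstack([a,b]),(500,600)))"
```

```text
[[274.9 221.2]
 [274.9 220.4]
 [277.4 209.4]
 [258.2 227.8]]
[ 6.11800558  2.12007522 -6.80985765] [ 0.48774937 -0.06349813  0.15692165]
```

View pics/sz.png

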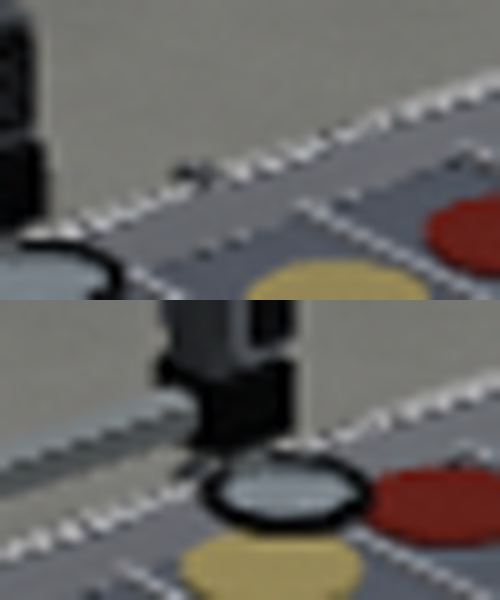

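Call:
{"op": "step_arm", "data": {
  "increments": [
    [0.1, -0.1, 0.1, 0.04, 0, 0, 0],
    [0.1, -0.1, 0.1, 0.04, 0, 0, 0],
    [0.1, -0.1, 0.1, 0.04, 0, 0, 0],
    [0.1, -0.1, 0.1, 0.04, 0, 0, 0],
    [0.1, -0.1, 0.1, 0.04, 0, 0, 0]
  ]
}}

```text
time_s: 15.6
tool_pos: [0.488, -0.0648, 0.1568]
eef_rot: [-0.001, 0.704, 0.71, 0.0]
wrist_force: [-1.8, 3.0, 5.1]
gripper_width: 0.0252
```

```bash
python3 - <<'E'
from h import *
p,d,o=shot('wrist','w9');print(o['tool_pos'],o['wrist_force'],o['gripper_width'])
c,T=camT('wrist',o)
cv2.imwrite('pics/w9z.png',cv2.resize(p[205:260,180:335],None,fx=5,fy=5,interpolation=2))
E
```

```text
[ 0.48800279 -0.06484217  0.15684405] [-1.80936223  3.04321682  5.08379383] 0.025199656202596166
```

View pics/w9z.png

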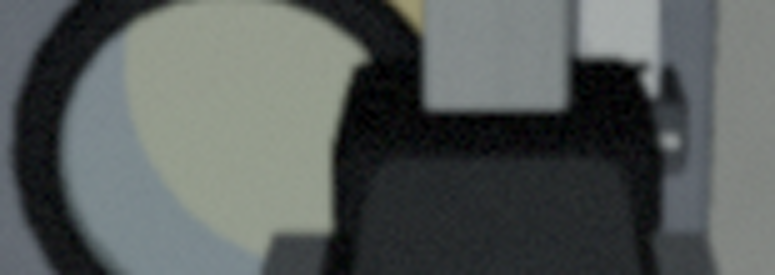

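```bash
python3 - <<'E'
from h import *
c,T=camT('wrist',{'tool_pos':np.load('pics/w9.npz')['pos'],'eef_rot':np.load('pics/w9.npz')['rot']})
print(px_z(c,T,[[314,233.0]],.033).round(4)); print(robot.job_done()); o=robot.get_obs();print(o['time_s'],o['tool_pos'],o['gripper_width'])
E
```

```text
[[ 0.5093 -0.0662  0.033 ]]
the job is handed in; nothing more can be done
None
the job is handed in; nothing more can be done
```

I slid all three dishes against the fence, then pinched the grip and drew the arm out to the clip. I handed the job in at about 15.7 s, still holding the arm with the button pressed.

- **Dishes:** Each push along its lane ended with a 7–9 N resistance. The next wrist picture put the dish centres at x 0.466–0.469. Against the fence they should be at about 0.468, so this agrees.
- **Button:** The fingers read 25 mm apart, and block plus pressed button should be 26 mm, so I take the button as fully in.
- **Pointer:** The gripper moved 97.8 mm from home. From the pictures, the distance needed was about 96.5 mm (going by the lens) to 97.8 mm (going by the grip block). In the last picture the clip line was at y −0.066, and the lens, worked out from the gripper position, was at about −0.066.
- **Not confirmed:** The needle tip itself was never clearly visible, so its position is inferred from the lens and grip. The two estimates differ by about 1.3 mm, which is inside the 3 mm allowed.
- **Bystanders:** I did not touch the clip, bottle, timer or cup. The clip was where I had measured it before. I made no final position check of the other three.

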